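# Centre the amber tester on its display riser

## Robot

A 6-joint arm with a two-finger parallel gripper is mounted at the origin on the work surface. World frame = base frame: x ahead of the robot, y to its left, z up, the work surface at z = 0. Lengths are in m, angles in degrees, forces in N, time in s.
With the tool pointing down it reaches from about 0.225 to 0.875 m from the base axis. Payload 3.4 kg.
Tool frame: the origin (TCP) lies on the centre line of the jaws, within the pads' length; the fingertips stand 25 mm ahead of it and the grasp point (between the pads) lies 6 mm ahead of it (env.tcp_to_tips is the distance from the TCP to the fingertips, in m); z points along the fingers, y is the line along which they close (so a half turn about z gives the same grasp; the last joint's range is limited). The gripper opens to 85 mm and grips with 20 to 120 N. Pads are 22 mm wide; open, the fingers measure 114 mm over their backs; the gripper's body (76 mm by 85 mm) begins 54 mm behind the grasp point. The pads swing forward as they close: fully open they stand 13 mm farther back than shut.
Start: joints at [-74.943, 15.808, 86.224, -0, 77.962, -6.933], TCP at [0.215, -0.533, 0.256] pointing down, gripper open.
Joint ranges: [-165.64, 165.64], [-43.16, 119.46], [12.63, 154.43], [-67.54, 247.53], [6.08, 155.33], [-154.97, 154.97]. Speed limits (degrees/s): [147.25, 147.25, 180, 180, 180, 180].

## Interface

Orientations are given as a 3x3 rotation matrix whose columns are the frame's x, y, z axes.
In Python, from bench import env gives the robot as it stands.
- The arm moves only by the tool arm_command, never from a script. Its argument "rows" is a list of rows, each a list of 3 entries, a list of its own where there are three numbers: the shift along the tool's x, y, z in mm, then the turn about the tool's z in degrees, then the finger opening in mm, from 0 to 85.4. In form: [[[tx, ty, tz], turn, fingers], ...]. A call has 1 to 12 rows; each row is the pose to reach, as a shift and turn from the pose commanded when the call began, along the tool's axes at that moment; what a row does not reach only later rows make up. A row lasts 1/8 s, in which the tool goes at most 62.5 mm and 10.7 degrees, less where a joint would pass 70% of its speed; a pose out of reach is approached as far as the arm can. A call with a gripper value outside its range is refused whole. The fingers move at their own pace and stop on an object; the grip force is fixed at half the most. Time passes only in rows, so rows that repeat a pose let the fingers close. It gives the time, the measured TCP pose, the force, the opening and the grip force at its end, in the units of the state.
- env.get_state(): the state, without advancing time (a new reading comes with each control period).
- env.get_image(name): name is "scene" or "top" or "wrist"; returns the picture (384x512x3 uint8, red, green, blue); there is no depth.
- env.camera_params(name): a dict with "fx", "fy", "cx", "cy" (pixels), "view" (4x4, takes a point from world to camera coordinates); the wrist camera has in their place "mount" (4x4, takes a point from camera to tool coordinates, whose origin is the TCP and whose axes are the flange's). Camera axes: x right, y up, looking along -z (the intrinsics and any distortion apply to the point x, -y, -z); pixel columns grow to the right and rows downward; lengths in m; the calibration is good to about 2 mm. A picture is of the moment at which its call begins: read the wrist's pose just before it. camera_params takes no time and is no camera call.
- env.sign_off(): hands the job in; it is judged then, once.
The state is a dict: "time_s": time; "joint_pos": joint angles; "qd": joint speeds; "joint_efforts": joint torques, N m; "position": TCP position; "tcp_rot": TCP orientation; "force": force on the tool from outside, world axes, zero at the start; "moment": the same for the moment, N m; "gripper_width": finger opening in m; "gripper_force": force on a finger pad.
Only numpy, scipy, OpenCV 4.12 (cv2) and the standard library are available. Lean on these libraries where they do the work, as an engineer would, in place of code of your own. Each camera call takes 0.05 s, during which the arm holds its last target. There are 200 camera calls.

## Task

The amber glass tester bottle has been left off-centre on its round wooden display riser. Nudge it with light taps of the fingertips until its foot stands wholly inside the black ring inlaid at the middle of the riser, upright and still, then move clear. It is wobbly, so tap it gently and low down: do not grip it, lift it or knock it over, and leave the green tester and the loose goods around as they are.

Things in the scene. Friction and masses are not known exactly. Their poses are not given: they have to be found in the camera images.
- amber_tester: Amber glass bottle, brass neck, black cap, round about its z axis, 56 mm tall, 0.12 kg, loose on its riser, 24 to 37 mm off the middle in any direction. Origin: centre of the foot's underside. Foot 32 mm diameter; widest 48 mm, 15 to 22 mm up; neck 14 mm; cap 20 mm, 41 to 56 mm up. A slow push at the bulge slides it upright; a blow, or a finger that touches it higher up, topples it.
- riser_amber: Round light-wood display riser under the amber tester, fixed to the table: 120 mm diameter, 40 mm high. Origin at the centre of its underside, z up; it looks the same at any yaw. A flush black ring, 48 mm inside and 54 mm outside diameter, is inlaid about the middle of its top.
- riser_amber_centre (a point): The middle of that riser's top face, at the centre of its black ring, 40 mm above the table.
- green_tester: A green glass tester bottle with a white cap, same shape and size as the amber one; origin at the centre of the underside of its foot. It already stands centred on the second riser. To be left alone.
- riser_green: The second riser, exactly like the first, under the green tester; it may be on the left or the right. Fixed; origin at the centre of its underside.
- tin_low: Round aluminium tin, 68 mm diameter, 24 mm high, loose, the lower of a stack of two near the robot; origin at the centre of its underside. To be left alone.
- tin_top: The same kind of tin, standing on tin_low; origin at the centre of its underside. To be left alone.
- soap_yellow: Yellow soap bar with a paper band, 60 x 85 x 30 mm (x, y, z), loose, beyond the risers; origin at the centre of its underside. To be left alone.
- soap_green: Green soap bar of the same size, loose, to the right; origin at the centre of its underside. To be left alone.
- cream_jar: White cream jar with black lid, 56 mm diameter, 50 mm high, loose, to the left; origin at the centre of its underside. To be left alone.
- brush: Small hand brush lying loose on the right, near the robot; origin at its underside. To be left alone.
Not all that is in view belongs to the job. What is meant by the amber_tester is not blue or red, and is the larger of those in its own colour.

How it is judged:
By the outcome, as a careful person would: the job done as asked, in the order asked, and still so for the second after the job is handed in, with the robot touching nothing.
It also fails if it takes over 54 s, if anything falls off the work surface, if the arm or the gripper's body presses on something with over 40 N, if the wrist force passes 120 N, or if a joint passes its speed limit or range.

## Working session

There is one attempt and no reset: what is moved stays moved. The work goes in short steps, Python scripts to look and compute and a tool call to move; the robot and the scene stay as the last step left them, time stands still between calls to the robot, and variables do not carry over. Pictures are saved under pics/ and viewed, at most 10 in all, crops included, and the job is handed in when it is done.

Besides the shell and the picture viewer there is one more tool, called by a JSON object that holds its "name" and its "arguments". arm_command: Moves the arm, as the interface text tells. Its arguments: {"type":"object","properties":{"rows":{"type":"array","items":{"type":"array"}}},"required":["rows"]}

```bash
mkdir -p pics
python3 - <<'E'
from bench import env
import cv2,numpy as np
for n in("top","scene"):
    cv2.imwrite(f"pics/{n}0.png",env.get_image(n)[:,:,::-1])
    p=env.camera_params(n);print(n,{k:(np.round(v,4).tolist()) for k,v in p.items()})
s=env.get_state();print(s["position"],np.round(s["tcp_rot"],3).tolist(),s["time_s"],env.tcp_to_tips)
E
```

```text
top {'fx': 499.6301, 'fy': 499.6301, 'cx': 255.2657, 'cy': 191.798, 'view': [[0.0661, -0.9978, 0.0031, -0.0178], [0.9715, 0.0651, 0.2277, -0.5609], [-0.2274, -0.012, 0.9737, -1.2283], [0.0, 0.0, 0.0, 1.0]]}
scene {'fx': 468.5035, 'fy': 468.5035, 'cx': 262.9393, 'cy': 190.3575, 'view': [[-0.4694, 0.8829, -0.0155, 0.2787], [-0.6954, -0.3587, 0.6227, 0.3666], [0.5442, 0.303, 0.7823, -1.8171], [0.0, 0.0, 0.0, 1.0]]}
[ 0.21520285 -0.53275122  0.25553589] [[0.927, 0.374, -0.0], [0.374, -0.927, 0.002], [0.0, -0.002, -1.0]] 0.1 0.025
```

View pics/top0.png

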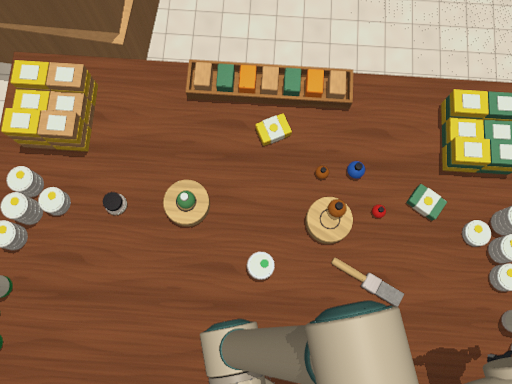

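View pics/scene0.png

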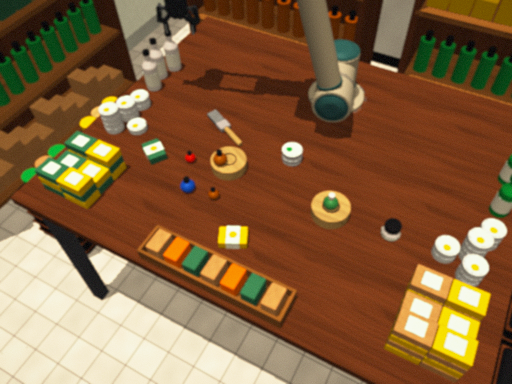

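Top view: amber riser about (330,220) with the bottle at about (337,209). The smaller amber bottle is at (322,172), off the riser. I'll enlarge the riser.

```bash
cat > h.py <<'E'
from bench import env
import cv2,numpy as np
def ray(n,u,v,z):
    p=env.camera_params(n);V=np.array(p["view"]);R,t=V[:3,:3],V[:3,3]
    c=-R.T@t;d=R.T@np.array([(u-p["cx"])/p["fx"],-(v-p["cy"])/p["fy"],-1])
    return c+d*(z-c[2])/d[2]
def proj(n,P):
    p=env.camera_params(n);V=np.array(p["view"]);q=V[:3,:3]@np.array(P)+V[:3,3]
    return p["cx"]+p["fx"]*q[0]/-q[2],p["cy"]-p["fy"]*q[1]/-q[2]
def crop(n,u,v,w,h,k,f):
    im=env.get_image(n)[v:v+h,u:u+w,::-1]
    cv2.imwrite(f,cv2.resize(im,None,fx=k,fy=k,interpolation=cv2.INTER_CUBIC))
E
python3 - <<'E'
from h import *
a=env.get_image("top")[180:260,290:370,::-1];b=env.get_image("scene")[130:200,190:270,::-1]
a=cv2.resize(a,(400,400),interpolation=2);b=cv2.resize(b,(400,350),interpolation=2)
b=cv2.copyMakeBorder(b,0,50,0,0,0)
cv2.imwrite("pics/c1.png",np.hstack([a,b]))
p=env.camera_params("top"); print([k for k in p], env.camera_params("wrist"))
# fit light wood: riser mask
im=env.get_image("top").astype(int);r=im[170:270,280:380];
m=((r[...,0]>150)&(r[...,1]>110)&(r[...,2]<180)).astype(np.uint8)
c=max(cv2.findContours(m,0,1)[0],key=cv2.contourArea);print(cv2.fitEllipse(c),cv2.boundingRect(c))
E
```

```text
['fx', 'fy', 'cx', 'cy', 'view'] {'fx': 283.80861151786644, 'fy': 283.80861151786644, 'cx': 254.34501186284464, 'cy': 186.32083647719435, 'mount': array([[ 6.86011155e-04,  9.47741408e-01,  3.19038795e-01,
         8.31319625e-02],
       [ 9.99998718e-01, -1.88584817e-04, -1.59002806e-03,
        -1.99678912e-04],
       [-1.44676956e-03,  3.19039477e-01, -9.47740323e-01,
        -1.18681360e-01],
       [ 0.00000000e+00,  0.00000000e+00,  0.00000000e+00,
         1.00000000e+00]])}
((48.7088737487793, 48.582977294921875), (41.89704895019531, 43.72199630737305), 99.25526428222656) (27, 27, 46, 45)
```

View pics/c1.png

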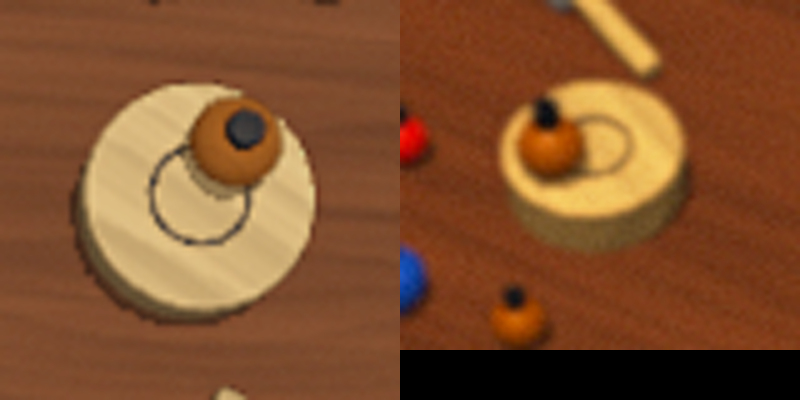

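Left half (top view): ring centre at crop (200,195), bottle bulge (235,142), cap (245,129). Right half (scene view): riser top centre at crop (193,149), bulge (150,146).

Run:
```python
from h import *
f=lambda u,v,ou,ov:(ou+(u+.5)/5-.5,ov+(v+.5)/5-.5)
for n,l,u,v,z in[("top","ring",200,195,.04),("top","bulge",235,142,.0585),("top","cap",245,129,.096),("scene","ring",193,149,.04),("scene","bulge",150,146,.0585)]:
    o=(290,180) if n=="top" else (190,130)
    print(n,l,np.round(ray(n,*f(u,v,*o),z)*1000,1))
print("brush,smallamber,red,blue,tin",[np.round(ray("top",*q,.02)[:2]*1000) for q in[(335,262),(322,173),(378,211),(355,170),(261,266)]])
```

```text
top ring [ 507.9 -178.3   40. ]
top bulge [ 533.4 -192.8   58.5]
top cap [ 532.5 -191.8   96. ]
scene ring [ 505.9 -177.3   40. ]
scene bulge [ 530.5 -194.1   58.5]
brush,smallamber,red,blue,tin [array([ 398., -199.]), array([ 635., -157.]), array([ 541., -309.]), array([ 650., -246.]), array([375.,  -8.])]
```

{"name": "arm_command", "arguments": {"rows": [[[20, -7, 3], 3, 20], [[60, -21, 10], 9, 20], [[105, -36, 17], 16, 20], [[155, -53, 26], 22, 20], [[205, -71, 34], 28, 20], [[255, -88, 42], 34, 20], [[305, -105, 51], 40, 20], [[350, -121, 58], 45, 20], [[390, -135, 65], 49, 20], [[420, -145, 70], 52, 20], [[440, -152, 74], 54, 20], [[450, -155.5, 75], 54, 20]]}}

```text
time_s: 1.75
position: [0.5749, -0.2196, 0.1808]
tcp_rot: [[0.849, -0.529, -0.001], [-0.529, -0.849, 0.0], [-0.001, 0.0, -1.0]]
force: [0.1, -0.6, 0.1]
gripper_width: 0.0203
gripper_force: 0.0
```

Run:
```python
from h import *
s=env.get_state();print(s["position"],np.round(s["tcp_rot"],3).tolist(),s["time_s"],s["gripper_width"],s["force"])
cv2.imwrite("pics/w1.png",env.get_image("wrist")[:,:,::-1])
```

```text
[ 0.57487904 -0.21958631  0.18078933] [[0.849, -0.529, -0.001], [-0.529, -0.849, 0.0], [-0.001, 0.0, -1.0]] 1.75 0.020294127847077525 [ 0.1142681  -0.55916047  0.13039204]
```

View pics/w1.png

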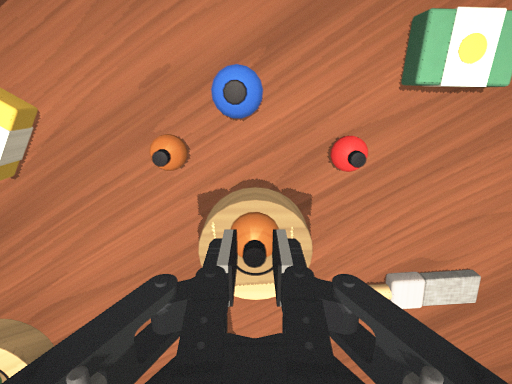

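Wrist view: bottle at about (255,235) and ring centre at about (255,265), both centred between the fingers, so the push line is right. Next: descend behind the bottle.

{"name": "arm_command", "arguments": {"rows": [[[2, 0, 20], 0, 20], [[3, 0, 50], 0, 20], [[3, 0, 80], 0, 20], [[3, 0, 100], 0, 20], [[3, 0, 109], 0, 20], [[3, 0, 109], 0, 20]]}}

```text
time_s: 2.55
position: [0.5765, -0.2225, 0.0722]
tcp_rot: [[0.848, -0.53, -0.001], [-0.53, -0.848, 0.0], [-0.001, 0.0, -1.0]]
force: [-0.4, -0.3, -0.5]
gripper_width: 0.0199
gripper_force: 0.0
```

Run:
```python
from h import *
a=cv2.resize(env.get_image("scene")[100:220,150:310,::-1],None,fx=3.5,fy=3.5,interpolation=2)
cv2.imwrite("pics/s2.png",a)
```

```text
(no output)
```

View pics/s2.png

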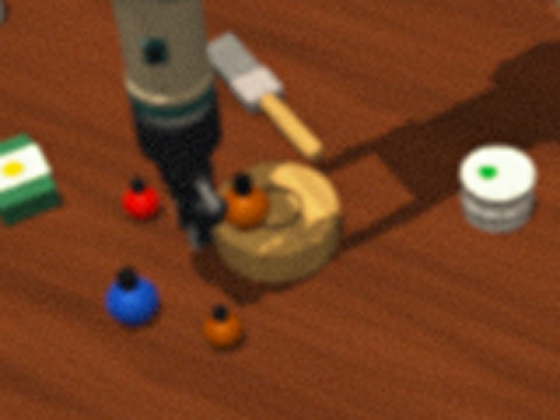

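Fingers stand beside the riser, clear of the bottle. Now the slow approach and push.

{"name": "arm_command", "arguments": {"rows": [[[-2, 0, 0], 0, 20], [[-4, 0, 0], 0, 20], [[-6, 0, 0], 0, 20], [[-8, 0, 0], 0, 20], [[-10, 0, 0], 0, 20], [[-12, 0, 0], 0, 20], [[-13, 0, 0], 0, 20], [[-14, 0, 0], 0, 20], [[-15, 0, 0], 0, 20], [[-16, 0, 0], 0, 20], [[-17, 0, 0], 0, 20], [[-18, 0, 0], 0, 20]]}}

```text
time_s: 4.1
position: [0.5616, -0.2126, 0.0723]
tcp_rot: [[0.848, -0.53, 0.0], [-0.53, -0.848, -0.0], [0.0, 0.0, -1.0]]
force: [0.6, -0.5, 1.8]
gripper_width: 0.0199
gripper_force: 0.0
```

{"name": "arm_command", "arguments": {"rows": [[[-1, 0, 0], 0, 20], [[-2, 0, 0], 0, 20], [[-3, 0, 0], 0, 20], [[-4, 0, 0], 0, 20], [[-5, 0, 0], 0, 20], [[-6, 0, 0], 0, 20], [[-7, 0, 0], 0, 20], [[-8, 0, 0], 0, 20], [[-9, 0, 0], 0, 20], [[-10, 0, 0], 0, 20], [[-11, 0, 0], 0, 20], [[-12, 0, 0], 0, 20]]}}

```text
time_s: 5.6
position: [0.5515, -0.2062, 0.0723]
tcp_rot: [[0.848, -0.53, 0.0], [-0.53, -0.848, -0.0], [0.0, 0.0, -1.0]]
force: [0.8, -1.5, 0.5]
gripper_width: 0.0196
gripper_force: 0.5
```

Run:
```python
from h import *
w=env.get_image("wrist")[160:300,160:350,::-1];b=env.get_image("scene")[130:200,190:270,::-1];t=env.get_image("top")[180:260,290:370,::-1]
r=lambda i:cv2.resize(i,(400,300),interpolation=2)
cv2.imwrite("pics/m3.png",np.vstack([np.hstack([cv2.resize(t,(300,300),interpolation=2),cv2.resize(b,(400,350),interpolation=2)[:300]]),np.hstack([r(w),np.zeros((300,300,3),np.uint8)])]))
```

```text
(no output)
```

View pics/m3.png

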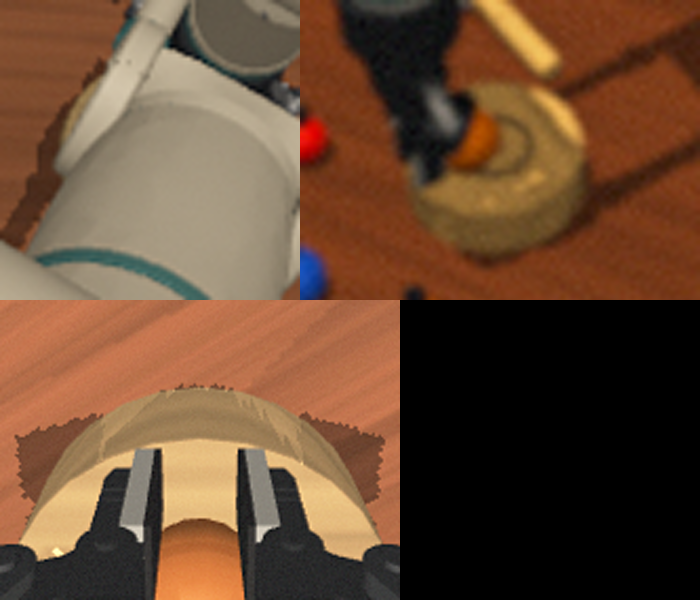

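Bottle upright, seated between the two finger edges and moved about 10 mm. About 19 mm remain; I'll push 18 mm more.

{"name": "arm_command", "arguments": {"rows": [[[-1, 0, 0], 0, 20], [[-2, 0, 0], 0, 20], [[-3, 0, 0], 0, 20], [[-4, 0, 0], 0, 20], [[-5, 0, 0], 0, 20], [[-6, 0, 0], 0, 20], [[-7, 0, 0], 0, 20], [[-8, 0, 0], 0, 20], [[-9, 0, 0], 0, 20], [[-10, 0, 0], 0, 20], [[-11, 0, 0], 0, 20], [[-12, 0, 0], 0, 20]]}}

```text
time_s: 7.25
position: [0.5412, -0.1998, 0.0723]
tcp_rot: [[0.848, -0.53, 0.0], [-0.53, -0.848, -0.0], [0.0, 0.0, -1.0]]
force: [0.1, -1.2, -0.1]
gripper_width: 0.02
gripper_force: 0.5
```

{"name": "arm_command", "arguments": {"rows": [[[-1, 0, 0], 0, 20], [[-2, 0, 0], 0, 20], [[-3, 0, 0], 0, 20], [[-4, 0, 0], 0, 20], [[-5, 0, 0], 0, 20], [[-5.7, 0, 0], 0, 20], [[-6, 0, 0], 0, 20], [[-6, 0, 0], 0, 20], [[-5.5, 0, 0], 0, 20], [[-4, 0, 0], 0, 20], [[-2, 0, 0], 0, 20], [[0, 0, 0], 0, 20]]}}

```text
time_s: 8.75
position: [0.5413, -0.1999, 0.0722]
tcp_rot: [[0.848, -0.53, -0.0], [-0.53, -0.848, 0.0], [-0.0, 0.0, -1.0]]
force: [-0.3, 0.2, 0.5]
gripper_width: 0.0203
gripper_force: 0.0
```

{"name": "arm_command", "arguments": {"rows": [[[5, 0, 0], 0, 20], [[12, 0, 0], 0, 20], [[22, 0, 0], 0, 20], [[35, 0, 0], 0, 20], [[50, 0, 0], 0, 20], [[55, 0, -20], 0, 20], [[55, 0, -50], 0, 20], [[55, 0, -90], 0, 20], [[55, 0, -115], 0, 20], [[55, 0, -125], 0, 20], [[55, 0, -125], 0, 20]]}}

```text
time_s: 10.12
position: [0.5883, -0.2292, 0.1974]
tcp_rot: [[0.848, -0.53, 0.001], [-0.53, -0.848, -0.0], [0.001, 0.0, -1.0]]
force: [-0.1, 0.1, -0.0]
gripper_width: 0.0199
gripper_force: 0.0
```

Run:
```python
from h import *
w=env.get_image("wrist")[160:320,160:350,::-1];b=env.get_image("scene")[130:200,190:270,::-1]
cv2.imwrite("pics/m4.png",np.hstack([cv2.resize(b,(400,350),interpolation=2),cv2.resize(w,(400,350),interpolation=2)]))
```

```text
(no output)
```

View pics/m4.png

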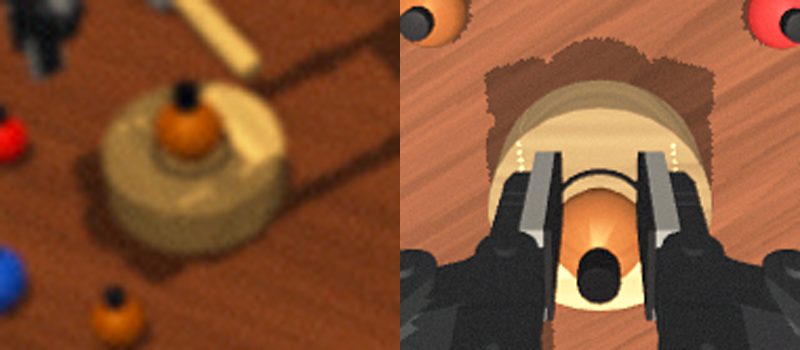

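Bottle stands upright, apparently inside the ring (bulge at scene crop (188,128)). I'll swing the arm away to check from the top camera.

{"name": "arm_command", "arguments": {"rows": [[[0, 15, -15], 0, 20], [[-1, 45, -40], 0, 20], [[-3, 80, -50], 0, 20], [[-5, 120, -50], 0, 20], [[-7, 160, -50], 0, 20], [[-9, 200, -50], 0, 20], [[-11, 240, -50], 0, 20], [[-13, 275, -50], 0, 20], [[-15, 305, -50], 0, 20], [[-16, 325, -50], 0, 20], [[-16, 329, -50], 0, 20], [[-16, 329, -50], 0, 20]]}}

```text
time_s: 11.72
position: [0.4001, -0.4991, 0.2473]
tcp_rot: [[0.848, -0.53, 0.0], [-0.53, -0.848, 0.001], [-0.0, -0.001, -1.0]]
force: [-0.4, 0.5, -0.3]
gripper_width: 0.02
gripper_force: 0.0
```

Run:
```python
from h import *
a=env.get_image("top")[180:260,290:370,::-1];b=env.get_image("scene")[130:200,190:270,::-1]
b=cv2.copyMakeBorder(cv2.resize(b,(400,350),interpolation=2),0,50,0,0,0)
cv2.imwrite("pics/c5.png",np.hstack([cv2.resize(a,(400,400),interpolation=2),b]))
f=lambda n,P,o:[round((c-q+.5)*5-.5) for c,q in zip(proj(n,P),o)]
print([f("top",(.508,-.178,z),(290,180)) for z in(.04,.0585,.096)],[f("scene",(.506,-.177,z),(190,130)) for z in(.04,.0585,.096)])
```

```text
[[199, 195], [205, 189], [216, 175]] [[193, 149], [191, 130], [187, 91]]
```

View pics/c5.png

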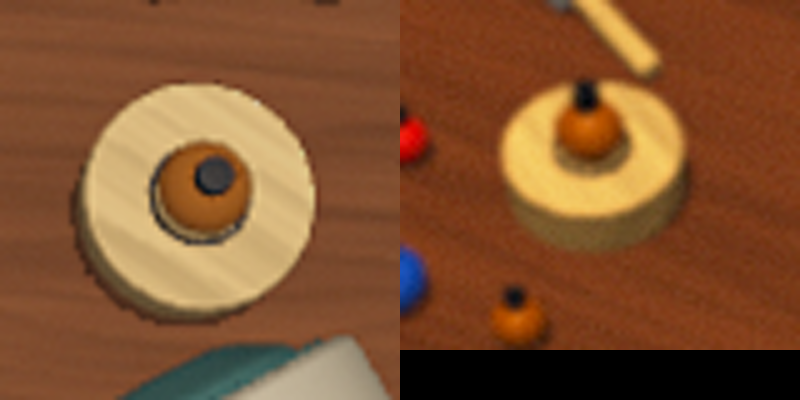

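Bulge at crop (205,187) against (205,189) expected for dead centre, and cap at (214,175) against (216,175). That is centred within about 1 mm, against the 8 mm allowed.

```bash
python3 -c "
from bench import env
print(env.sign_off())"
```

```text
the job is handed in; nothing more can be done
None
```

The amber tester stands upright inside the black ring, about 1 mm off centre by the last camera check; the arm is clear and the job was handed in at about 12 s. I moved it with one slow, continuous push low on the bulge rather than separate taps.

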